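Load the dispensary's label unwinder

TASK

The label printer in this hospital dispensary has run out: put the green roll of labels on the empty spindle so that it lies flat on the black platter, then put the orange retaining cap over the spindle so that it sits flat on top of the roll. Leave both there, released.

Things in the scene. Friction and masses are not known exactly. Their poses are not given: they have to be found in the camera images.
- platter (a point): The label unwinder: a fixed upright steel spindle in the middle of a round black platter (90 mm across, its top 15 mm above the table) on a grey 110 mm square foot. This point is on the spindle's axis at the platter's top; z is up. The spindle is 18 mm thick and rises 58 mm above the platter, its last 12 mm tapering to a 6 mm tip. It does not move.
- green_roll: The green roll of labels, a stiff ring standing on its flat end on the table: 56 mm outside diameter, 40 mm high, with a 32 mm hole right through it along z lined with a brown cardboard core; about 80 g. The origin is the centre of its underside, z up. White and yellow rolls of the same shape stand about: not wanted.
- orange_cap: The orange plastic retaining cap, standing on its flange on the table: a round hub 38 mm across and 42 mm high, closed on top, with a flange 60 mm across and 8 mm thick round its foot. A bore 28 mm wide goes 28 mm up into it from below and fits over the spindle's end. About 60 g. The origin is the centre of its underside, z up. Seated on the roll its underside is 40 mm above the platter. A grey cap of the same shape is not wanted.
There are look-alikes about, which are no part of the job. Several things look just like the orange_cap: the one meant starts farthest from the robot's base.

How it is judged:
By the outcome, as a careful person would: the job done as asked, in the order asked, and still so for the second after the job is handed in, with the robot touching nothing.
It also fails if it takes over 58 s, if anything falls off the work surface, if the arm or the gripper's body presses on something with over 40 N, if the wrist force passes 120 N, or if a joint passes its speed limit or range.

ROBOT

A 6-joint arm with a two-finger parallel gripper is mounted at the origin on the work surface. World frame = base frame: x ahead of the robot, y to its left, z up, the work surface at z = 0. Lengths are in m, angles in rad, forces in N, time in s.
With the tool pointing down it reaches from about 0.35 to 0.775 m from the base axis. Payload 7.3 kg.
Tool frame: the origin (TCP) lies on the centre line of the jaws, within the pads' length; the fingertips stand ahead of it and the grasp point (between the pads) lies 11 mm behind it (robot.nose_length is the z of the fingertips in the tool frame, in m); z points along the fingers, y is the line along which they close (so a half turn about z gives the same grasp; the last joint's range is limited). The gripper opens to 92 mm and grips with 3 to 60 N. Pads are 19 mm wide; open, the fingers measure 130 mm over their backs; the gripper's body (75 mm by 190 mm) begins 47 mm behind the grasp point.
Start: joints at [1.169, 0.342, 1.524, -0, 1.275, -0.146], TCP at [0.133, 0.508, 0.199] pointing down, gripper open.
Joint ranges: [-2.53, 2.53], [-0.77, 2.02], [0.04, 2.7], [-1, 4.14], [0.28, 2.66], [-3.11, 3.11]. Speed limits (rad/s): [2.57, 2.57, 3.14, 3.14, 3.14, 3.14].

INTERFACE

Orientations are given as [roll, pitch, yaw] about the fixed x, y, z axes, in that order (R = Rz(yaw) Ry(pitch) Rx(roll)).
In Python, from cell import robot, cams gives the robot as it stands. The module is installed in compiled form; this text tells all that it offers.
- The arm moves only by the tool carry_out, never from a script. Its argument "deltas" is a list of rows, each a list of 7 numbers: the shift along the tool's x, y, z in cm, then the turn, a rotation vector about the tool's x, y, z in rad, then the opening, from 0 (shut) to 1 (fully open). A call has exactly 8 rows; each row shifts and turns the commanded pose from where the row before left it, along the tool's axes as they then stand; what a row does not reach is not made up. A row lasts 1/12 s, in which the tool goes at most 41.7 mm and 7.16 degrees, less where a joint would pass 70% of its speed; a pose out of reach is approached as far as the arm can. A call is refused whole if a number of a shift passes 4.17 or a number of a turn 0.125, either way. A call with a gripper value outside its range is refused whole. The fingers move at their own pace and stop on an object; "force" is the grip in N (left out, the last holds). Time passes only in rows, so rows that do not move let the fingers close, or fill a call up. It gives the time, the measured TCP pose, the force, the opening and the grip force at its end, in the units of the state.
- robot.observe(): the state, without advancing time (a new reading comes with each control period).
- cams.read_camera(name): name is "scene" or "top" or "wrist"; returns a dict with "image" (384x512x3 uint8, blue, green, red), "depth" (384x512 float32, m along the optical axis (not along the pixel's ray), 0 where there is no reading), "fx", "fy", "cx", "cy" (pixels), "world_to_cam" (4x4, takes a point from world to camera coordinates). Camera axes: x right, y up, looking along -z (the intrinsics and any distortion apply to the point x, -y, -z); pixel columns grow to the right and rows downward; lengths in m; the calibration is good to about 2 mm. The wrist camera is an equidistant fisheye: a pixel r from the principal point sees the ray r / f radians off the axis. A picture is of the moment at which its call begins.
- robot.hand_in(): hands the job in; it is judged then, once.
The state is a dict: "time": time; "qpos": joint angles; "qvel": joint speeds; "joint_efforts": joint torques, N m; "tool_pos": TCP position; "tool_rot": TCP orientation; "contact_force": force on the tool from outside, world axes, zero at the start; "torque": the same for the moment, N m; "opening": finger opening in m; "grip_force": force on a finger pad.
Only numpy, scipy, OpenCV 4.12 (cv2) and the standard library are available. Lean on these libraries where they do the work, as an engineer would, in place of code of your own. Each camera call takes 0.05 s, during which the arm holds its last target. There are 200 camera calls.

## Working session

There is one attempt and no reset: what is moved stays moved. The work goes in short steps, Python scripts to look and compute and a tool call to move; the robot and the scene stay as the last step left them, time stands still between calls to the robot, and variables do not carry over. Pictures are saved under pics/ and viewed, at most 10 in all, crops included, and the job is handed in when it is done.

Besides the shell and the picture viewer there is one more tool, called after "Request:" as name(argument=value, ...), one argument or row to a line, values as JSON. carry_out: Moves the arm, as the interface text tells. Its arguments: {"type":"object","properties":{"deltas":{"type":"array","items":{"type":"array","items":{"type":"number"}}},"force":{"type":"number"}},"required":["deltas"]}

```bash
mkdir -p pics; cat > h.py <<'E'
import numpy as np, cv2
from cell import robot, cams
def cloud(c):
    d=c["depth"].astype(float); v,u=np.indices(d.shape)
    p=np.stack([(u-c["cx"])/c["fx"]*d,-(v-c["cy"])/c["fy"]*d,-d,np.ones_like(d)],-1)
    return (p@np.linalg.inv(c["world_to_cam"]).T)[...,:3]
E
python3 - <<'E'
from h import *
a=cams.read_camera("top");b=cams.read_camera("scene")
cv2.imwrite("pics/top.png",a["image"]);cv2.imwrite("pics/scene.png",b["image"])
np.savez("top.npz",**a);np.savez("scene.npz",**b)
s=robot.observe();print(s["tool_pos"],s["tool_rot"],s["time"],s["opening"],robot.nose_length)
print(a["world_to_cam"],b["world_to_cam"])
E
```

```text
[0.13264323 0.50755044 0.19851077] [-3.14023254e+00 -2.34236899e-04  2.88578597e+00] 0.1 0.09193570647164652 0.008
[[ 6.11781546e-02 -9.98126439e-01 -9.19640350e-04  6.43232238e-02]
 [ 9.72186933e-01  5.93795056e-02  2.26553837e-01 -4.97243161e-01]
 [-2.26074767e-01 -1.47542080e-02  9.73998210e-01 -9.44310923e-01]
 [ 0.00000000e+00  0.00000000e+00  0.00000000e+00  1.00000000e+00]] [[-0.15169821  0.98820427 -0.02097548 -0.0211785 ]
 [-0.6128551  -0.07738681  0.78639679  0.25428597]
 [ 0.77549744  0.13214991  0.61736547 -1.25135325]
 [ 0.          0.          0.          1.        ]]
```

View pics/top.png

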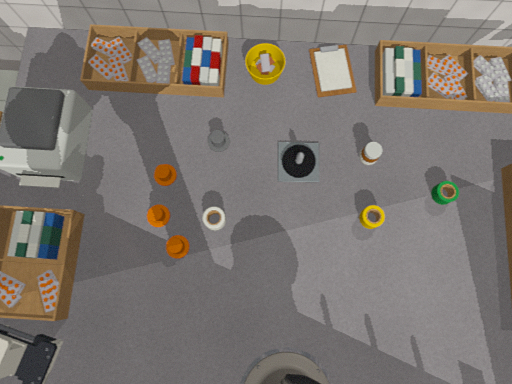

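View pics/scene.png

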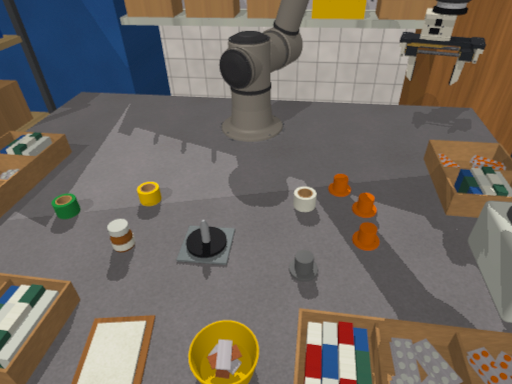

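The top view shows the platter at (299,160), the green roll at (445,192), and orange caps at (164,175), (158,215) and (178,247), with the base at the bottom (285,380). The scene view agrees. Next I measure them.

```bash
cat > m.py <<'E'
from h import *
def circ(P):
    A=np.c_[2*P[:,:2],np.ones(len(P))]; s=np.linalg.lstsq(A,(P[:,:2]**2).sum(1),rcond=None)[0]
    return s[:2],np.sqrt(s[2]+s[0]**2+s[1]**2)
for n in("top","scene"):
    c=np.load(n+".npz"); W=cloud(c); H=cv2.cvtColor(c["image"],cv2.COLOR_BGR2HSV)
    ok=c["depth"]>0; z=W[...,2]
    g=W[ok&(z<.003)&(z>-.02)&(abs(W[...,0]-.5)<.2)&(abs(W[...,1])<.3)]; print(n,"table z",np.median(g[:,2]))
    m={"green":(H[...,0]>50)&(H[...,0]<85)&(H[...,1]>120),"orange":(H[...,0]>5)&(H[...,0]<15)&(H[...,1]>200)}
    for k,q in m.items():
        q=(q&ok&(z>.004)&(z<.07)).astype(np.uint8)
        N,L,S,_=cv2.connectedComponentsWithStats(q)
        for i in range(1,N):
            if S[i,4]<60: continue
            P=W[L==i]; lo,hi=P.min(0),P.max(0)
            T=P[P[:,2]>np.percentile(P[:,2],95)-.004]
            print(k,S[i].tolist(),"mn",lo.round(3),"mx",hi.round(3),"topmid",((T.min(0)+T.max(0))/2).round(4),"span",np.ptp(T,axis=0).round(3))
    # platter
    sel=ok&(abs(W[...,0]-.55)<.2)&(abs(W[...,1])<.12)
    p=W[sel&(abs(z-.015)<.003)&(H[...,2]<60)]
    if len(p): 
        lo,hi=np.percentile(p,[1,99],axis=0);print("platter",len(p),(lo+hi)/2,hi-lo,cv2.minEnclosingCircle(p[:,:2].astype(np.float32)))
    p=W[sel&(z>.03)&(z<.09)]
    if len(p): print("spindle",len(p),p.min(0),p.max(0),[p[abs(p[:,2]-h)<.006].mean(0).round(4) for h in(.04,.055,.07)])
E
python3 m.py
```

```text
top table z 0.0005778544998944479
green [432, 181, 27, 24, 287] mn [ 0.492 -0.409  0.004] mx [ 0.546 -0.355  0.047] topmid [ 0.5192 -0.3821  0.0427] span [0.053 0.054 0.008]
green [41, 226, 20, 20, 132] mn [0.324 0.59  0.015] mx [0.366 0.614 0.064] topmid [0.3458 0.6021 0.0615] span [0.041 0.023 0.005]
platter 643 [ 0.58448266 -0.00389696  0.0151121 ] [0.0840566  0.08216763 0.00562386] ((0.5846129059791565, -0.005145692732185125), 0.04501393437385559)
spindle 61 [ 0.57632158 -0.01399342  0.03358415] [0.59179717 0.00378677 0.07434704] [array([ 0.5778, -0.0049,  0.0395]), array([ 0.5798, -0.0043,  0.0552]), array([ 0.5836, -0.0049,  0.0688])]
scene table z -0.00015340363467208906
green [52, 194, 28, 25, 381] mn [ 0.496 -0.411  0.005] mx [ 0.55  -0.355  0.042] topmid [ 0.5229 -0.3839  0.0392] span [0.054 0.055 0.005]
orange [329, 174, 22, 22, 346] mn [0.325 0.266 0.004] mx [0.373 0.321 0.044] topmid [0.3438 0.2917 0.041 ] span [0.037 0.033 0.005]
orange [352, 193, 24, 25, 418] mn [0.4   0.322 0.004] mx [0.45  0.378 0.044] topmid [0.4205 0.3499 0.0414] span [0.036 0.034 0.005]
orange [353, 223, 26, 27, 532] mn [0.505 0.317 0.004] mx [0.559 0.373 0.045] topmid [0.5305 0.345  0.0418] span [0.035 0.035 0.006]
platter 776 [ 0.58797291 -0.00506821  0.01473312] [0.08513809 0.08233472 0.004512  ] ((0.5870542526245117, -0.005214150063693523), 0.04556663706898689)
spindle 131 [ 0.58208648 -0.01458778  0.03057549] [0.59667626 0.00248671 0.07257873] [array([ 0.5919, -0.0035,  0.0402]), array([ 0.5928, -0.0044,  0.0552]), array([ 0.589 , -0.0056,  0.0685])]
```

Both views agree: green roll at (0.521,-0.383), platter at (0.586,-0.005), and the farthest orange cap at (0.530,0.345), r = 0.63. I'll first turn the tool to yaw π, so that tool axes are (-x, +y, -z) in the world.

Request:
carry_out(
  deltas=[
    [0,0,0,0,0,-0.0852,1],
    [0,0,0,0,0,-0.0852,1],
    [0,0,0,0,0,-0.0852,1],
    [-2.5,-2.6,0,0,0,0,1],
    [-2.5,-2.6,0,0,0,0,1],
    [-2.5,-2.6,0,0,0,0,1],
    [-2.5,-2.6,0,0,0,0,1],
    [-2.5,-2.6,0,0,0,0,1],
  ],
  force=20,
)

```text
time: 0.77
tool_pos: [0.2584, 0.3764, 0.1988]
tool_rot: [-3.141, -0.0, -3.141]
contact_force: [0.0, 0.7, -0.4]
opening: 0.0919
grip_force: 0.0
```

Request:
carry_out(
  deltas=[
    [-2.5,-2.8,0,0,0,0,1],
    [-2.5,-2.8,0,0,0,0,1],
    [-2.5,-2.8,0,0,0,0,1],
    [-2.5,-2.8,0,0,0,0,1],
    [-2.5,-2.8,0,0,0,0,1],
    [-2.5,-2.8,0,0,0,0,1],
    [-2.0,-3.3,0,0,0,0,1],
    [-2.0,-3.3,0,0,0,0,1],
  ],
)

```text
time: 1.43
tool_pos: [0.4484, 0.1422, 0.1988]
tool_rot: [3.141, -0.0, 3.142]
contact_force: [-0.1, 0.0, 0.4]
opening: 0.092
grip_force: 0.0
```

Request:
carry_out(
  deltas=[
    [-1.0,-3.8,0,0,0,0,1],
    [-0.5,-3.9,0,0,0,0,1],
    [0,-4,0,0,0,0,1],
    [0,-4,0,0,0,0,1],
    [0,-4,0,0,0,0,1],
    [0,-4,0,0,0,0,1],
    [0,-4,0,0,0,0,1],
    [0,-4,0,0,0,0,1],
  ],
)

```text
time: 2.1
tool_pos: [0.4621, -0.175, 0.1989]
tool_rot: [3.141, -0.0, 3.141]
contact_force: [1.9, 0.6, -0.7]
opening: 0.092
grip_force: 0.0
```

Request:
carry_out(
  deltas=[
    [0,-4,0,0,0,0,1],
    [0,-4,0,0,0,0,1],
    [0,-4,0,0,0,0,1],
    [0,-4,0,0,0,0,1],
    [0,-2,2,0,0,0,1],
    [0,0,3,0,0,0,1],
    [0,0,1,0,0,0,1],
    [0,0,0,0,0,0,1],
  ],
)

```text
time: 2.77
tool_pos: [0.4608, -0.3514, 0.1357]
tool_rot: [3.136, -0.005, 3.141]
contact_force: [0.1, 0.6, 0.1]
opening: 0.092
grip_force: 0.0
```

Request:
carry_out(
  deltas=[
    [-3,-1.6,0,0,0,0,1],
    [-3,-1.6,0,0,0,0,1],
    [0,0,2,0,0,0,1],
    [0,0,0,0,0,0,1],
    [0,0,0,0,0,0,1],
    [0,0,0,0,0,0,1],
    [0,0,0,0,0,0,1],
    [0,0,0,0,0,0,1],
  ],
)

```text
time: 3.43
tool_pos: [0.5226, -0.385, 0.1205]
tool_rot: [-3.141, 0.001, 3.141]
contact_force: [-0.6, -0.6, 0.7]
opening: 0.092
grip_force: 0.0
```

```bash
cat >> h.py <<'E'
def wcloud(c):
    d=c["depth"].astype(float); v,u=np.indices(d.shape)
    a=(u-c["cx"])/c["fx"]; b=(v-c["cy"])/c["fy"]; r=np.hypot(a,b)+1e-9; t=np.tan(np.minimum(r,1.4))/r
    p=np.stack([a*t*d,-b*t*d,-d,np.ones_like(d)],-1)
    return (p@np.linalg.inv(c["world_to_cam"]).T)[...,:3]
E
python3 - <<'E'
from h import *
c=cams.read_camera("wrist");cv2.imwrite("pics/w1.png",c["image"])
W=wcloud(c);H=cv2.cvtColor(c["image"],cv2.COLOR_BGR2HSV)
s=robot.observe();print(s["tool_pos"],s["tool_rot"])
q=(H[...,0]>50)&(H[...,0]<85)&(H[...,1]>120)&(c["depth"]>0)
P=W[q&(abs(W[...,0]-.52)<.08)&(abs(W[...,1]+.383)<.08)];T=P[abs(P[:,2]-.04)<.004]
print(len(P),len(T),T.min(0),T.max(0),cv2.minEnclosingCircle(T[:,:2].astype(np.float32)))
E
```

```text
[ 0.52257262 -0.38508737  0.12035864] [-3.14075135e+00  1.01135660e-03  3.14138390e+00]
1489 1278 [ 0.49102663 -0.41058371  0.03602944] [ 0.54534731 -0.35712222  0.04119679] ((0.5184023976325989, -0.38401395082473755), 0.02770242653787136)
```

View pics/w1.png

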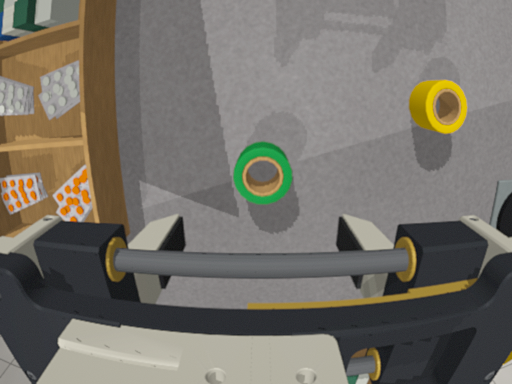

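The roll at (263,173) sits between the fingers, and its fit gives (0.519,-0.384). The box wall is left of pixel 120 and clear of the gripper. Descending and gripping.

Request:
carry_out(
  deltas=[
    [0.3,0.1,2.5,0,0,0,1],
    [0,0,3,0,0,0,1],
    [0,0,2.5,0,0,0,1],
    [0,0,1.5,0,0,0,1],
    [0,0,0.9,0,0,0,1],
    [0,0,0,0,0,0,1],
    [0,0,0,0,0,0,0.7],
    [0,0,0,0,0,0,0.4],
  ],
)

```text
time: 4.15
tool_pos: [0.5204, -0.3849, 0.0167]
tool_rot: [-3.14, 0.002, 3.141]
contact_force: [0.6, -1.5, 0.5]
opening: 0.0828
grip_force: 0.0
```

Request:
carry_out(
  deltas=[
    [0,0,0,0,0,0,0.4],
    [0,0,0,0,0,0,0.4],
    [0,0,0,0,0,0,0.4],
    [0,0,0,0,0,0,0.4],
    [0,0,0,0,0,0,0.4],
    [0,0,0,0,0,0,0.4],
    [0,0,0,0,0,0,0.4],
    [0,0,0,0,0,0,0.4],
  ],
)

```text
time: 4.82
tool_pos: [0.5196, -0.3841, 0.015]
tool_rot: [3.141, -0.0, 3.141]
contact_force: [-0.8, 0.1, -0.2]
opening: 0.0371
grip_force: 0.0
```

```bash
python3 - <<'E'
from h import *
c=cams.read_camera("wrist");a=cams.read_camera("top");b=cams.read_camera("scene")
np.savez("top.npz",**a);np.savez("scene.npz",**b)
cv2.imwrite("pics/w2.png",np.hstack([c["image"][:,60:460],cv2.resize(b["image"][140:270,0:150],(400,346))[:384] if 0 else cv2.resize(b["image"][150:294,0:150],(400,384))]))
E
python3 m.py | grep green
```

```text
green [41, 227, 13, 17, 60] mn [0.325 0.591 0.041] mx [0.365 0.613 0.064] topmid [0.3449 0.6014 0.0612] span [0.04  0.02  0.005]
green [52, 194, 28, 25, 364] mn [ 0.499 -0.406  0.004] mx [ 0.55  -0.355  0.045] topmid [ 0.5242 -0.3809  0.0406] span [0.049 0.051 0.008]
```

View pics/w2.png

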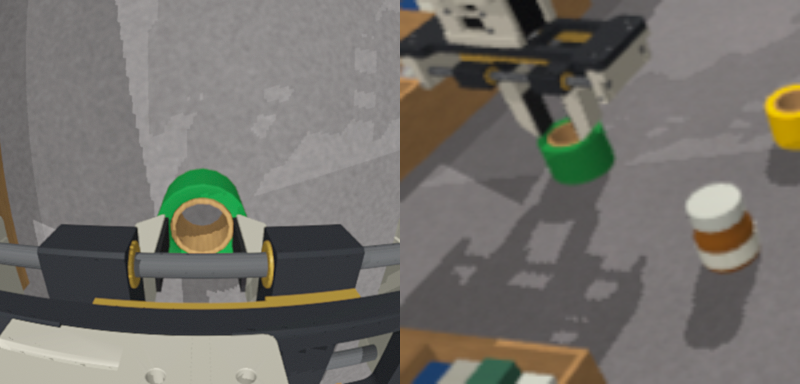

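The fingers (at opening 37 mm) stand on the robot-side edge of the roll, so they closed behind its centre. I measure the roll and fingers in the same cloud.

```bash
python3 - <<'E'
from h import *
for n in("wrist","scene","top"):
    c=cams.read_camera(n);W=wcloud(c) if n=="wrist" else cloud(c);H=cv2.cvtColor(c["image"],cv2.COLOR_BGR2HSV)
    near=(c["depth"]>0)&(abs(W[...,0]-.52)<.08)&(abs(W[...,1]+.383)<.08)
    q=(H[...,0]>50)&(H[...,0]<85)&(H[...,1]>120)
    P=W[near&q]
    if len(P):
        print(n,"green",len(P),P.min(0).round(4),P.max(0).round(4))
        T=P[abs(P[:,2]-.04)<.004]
        if len(T): print(" ring",len(T),T.min(0).round(4),T.max(0).round(4))
    F=W[near&~q&(W[...,2]>.045)&(W[...,2]<.068)]
    for sgn in(1,-1):
        G=F[(F[:,1]+.384)*sgn>0]
        if len(G): print(" finger",sgn,len(G),np.percentile(G,[3,97],axis=0).round(4).tolist())
print(robot.observe()["tool_pos"],robot.observe()["opening"])
E
```

```text
wrist green 2567 [ 0.4902 -0.4098  0.0032] [ 0.5357 -0.3582  0.0554]
 ring 1682 [ 0.4902 -0.4098  0.036 ] [ 0.5357 -0.3582  0.0438]
 finger 1 560 [[0.5081, -0.3667, 0.046], [0.5213, -0.3527, 0.0673]]
 finger -1 555 [[0.5082, -0.4174, 0.0468], [0.5214, -0.4031, 0.0673]]
scene green 382 [ 0.4614 -0.4063  0.0009] [ 0.551  -0.3561  0.0439]
 ring 111 [ 0.4992 -0.4063  0.036 ] [ 0.5496 -0.3564  0.0439]
 finger 1 65 [[0.513, -0.3652, 0.0485], [0.5342, -0.3495, 0.0673]]
 finger -1 97 [[0.5125, -0.4188, 0.046], [0.5336, -0.4025, 0.0673]]
[ 0.5196654  -0.38412769  0.01506637] 0.03717785053243699
```

```bash
python3 - <<'E'
from h import *
c=cams.read_camera("wrist");W=wcloud(c);b=cams.read_camera("scene");V=cloud(b)
i=c["image"][150:310,190:330];j=b["image"][165:235,30:110]
cv2.imwrite("pics/w3.png",np.hstack([cv2.resize(i,(420,480),interpolation=cv2.INTER_NEAREST),cv2.resize(j,(380,480)[:2],interpolation=cv2.INTER_NEAREST)]))
for u in(222,230,298,305):
    print(u,[(v,W[v,u].round(3).tolist()) for v in range(205,285,8)])
print(robot.observe()["grip_force"],robot.observe()["contact_force"])
E
```

```text
222 [(205, [0.504, -0.407, 0.039]), (213, [0.509, -0.407, 0.038]), (221, [0.509, -0.406, 0.05]), (229, [0.51, -0.405, 0.058]), (237, [0.51, -0.404, 0.068]), (245, [0.511, -0.403, 0.074]), (253, [0.489, -0.397, 0.119]), (261, [0.489, -0.396, 0.124]), (269, [0.491, -0.396, 0.125]), (277, [0.494, -0.397, 0.125])]
230 [(205, [0.504, -0.402, 0.039]), (213, [0.509, -0.403, 0.039]), (221, [0.514, -0.403, 0.038]), (229, [0.519, -0.403, 0.039]), (237, [0.524, -0.403, 0.039]), (245, [0.53, -0.403, 0.04]), (253, [0.489, -0.394, 0.12]), (261, [0.489, -0.394, 0.124]), (269, [0.491, -0.394, 0.125]), (277, [0.495, -0.394, 0.125])]
298 [(205, [0.504, -0.363, 0.039]), (213, [0.509, -0.363, 0.037]), (221, [0.508, -0.364, 0.051]), (229, [0.51, -0.365, 0.058]), (237, [0.51, -0.366, 0.067]), (245, [0.512, -0.367, 0.072]), (253, [0.489, -0.373, 0.12]), (261, [0.49, -0.374, 0.124]), (269, [0.491, -0.374, 0.125]), (277, [0.494, -0.374, 0.125])]
305 [(205, [0.519, -0.352, -0.002]), (213, [0.51, -0.358, 0.037]), (221, [0.509, -0.36, 0.051]), (229, [0.509, -0.362, 0.061]), (237, [0.508, -0.363, 0.071]), (245, [0.509, -0.364, 0.078]), (253, [0.489, -0.371, 0.12]), (261, [0.489, -0.372, 0.124]), (269, [0.492, -0.372, 0.125]), (277, [0.496, -0.371, 0.123])]
0.0 [ 0.50153746 -0.19112987  0.68713092]
```

View pics/w3.png

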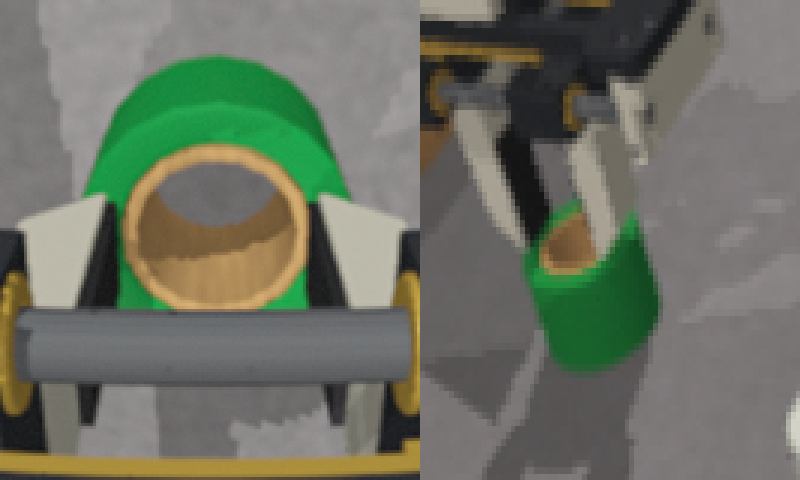

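The fingers visibly sink into the ring wall, yet there's no grip force and the gap is exactly the commanded 0.4. I'll close further and see where contact comes.

Request:
carry_out(
  deltas=[
    [0,0,0,0,0,0,0.3],
    [0,0,0,0,0,0,0.2],
    [0,0,0,0,0,0,0.1],
    [0,0,0,0,0,0,0],
    [0,0,0,0,0,0,0],
    [0,0,0,0,0,0,0],
    [0,0,0,0,0,0,0],
    [0,0,0,0,0,0,0],
  ],
)

```text
time: 5.88
tool_pos: [0.5197, -0.3841, 0.0151]
tool_rot: [3.141, 0.0, 3.141]
contact_force: [1.2, 0.5, -0.7]
opening: 0.0005
grip_force: 0.0
```

```bash
python3 - <<'E'
from h import *
c=cams.read_camera("wrist");b=cams.read_camera("scene")
i=c["image"][150:310,190:330];j=b["image"][165:235,30:110]
cv2.imwrite("pics/w4.png",np.hstack([cv2.resize(i,(420,480),interpolation=cv2.INTER_NEAREST),cv2.resize(j,(380,480)[:2],interpolation=cv2.INTER_NEAREST)]))
s=robot.observe();print(s["opening"],s["grip_force"],s["contact_force"])
E
```

```text
0.0005478096337764841 0.0 [-0.05195805  0.08594588  0.29278551]
```

View pics/w4.png

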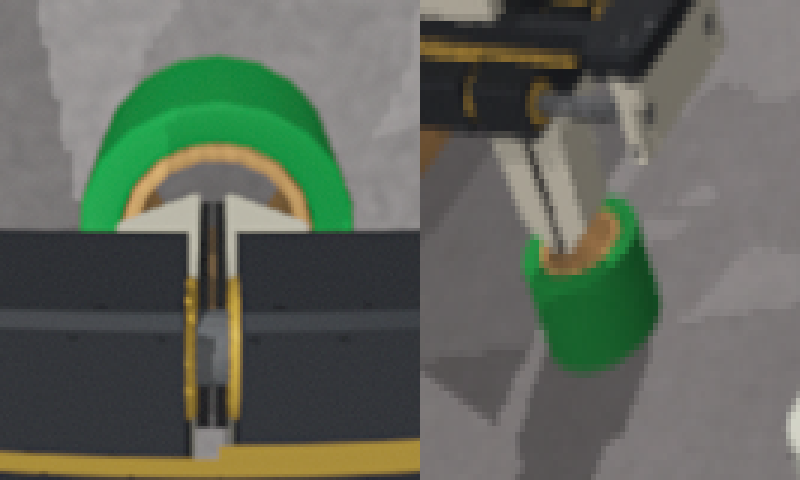

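The fingers closed completely (0.5 mm), passing through the roll without any force, and the roll didn't move. They are now in its bore, so I'll test contact by opening against the bore, and then by pushing sideways.

Request:
carry_out(
  deltas=[
    [0,0,0,0,0,0,0.15],
    [0,0,0,0,0,0,0.15],
    [0,0,0,0,0,0,0.15],
    [0,0,0,0,0,0,0.15],
    [0,1,0,0,0,0,0.15],
    [0,1,0,0,0,0,0.15],
    [0,1,0,0,0,0,0.15],
    [0,0,0,0,0,0,0.15],
  ],
)

```text
time: 6.65
tool_pos: [0.5196, -0.3512, 0.015]
tool_rot: [3.14, -0.001, -3.14]
contact_force: [1.5, -0.4, -0.4]
opening: 0.0135
grip_force: 0.0
```

```bash
cat > g.py <<'E'
from h import *
c=cams.read_camera("scene");W=cloud(c);H=cv2.cvtColor(c["image"],cv2.COLOR_BGR2HSV)
q=(H[...,0]>50)&(H[...,0]<85)&(H[...,1]>120)&(c["depth"]>0)&(abs(W[...,1]+.383)<.15)&(abs(W[...,0]-.5)<.12)
P=W[q];T=P[abs(P[:,2]-.04)<.004];print("green",len(P),P.min(0).round(4),P.max(0).round(4),"ring",T.min(0).round(4),T.max(0).round(4))
s=robot.observe();print(s["tool_pos"],s["opening"],s["grip_force"],s["contact_force"])
E
python3 g.py
```

```text
green 356 [ 5.070e-01 -4.085e-01 -5.000e-04] [ 0.5507 -0.355   0.0439] ring [ 0.507  -0.4085  0.0361] [ 0.5497 -0.356   0.0439]
[ 0.51978746 -0.35240826  0.0151801 ] 0.013703648297215407 0.0 [-0.13283385  0.0081836   0.07091965]
```

Still no contact, and the fingers swept through the wall. I'll try another direction through the roll, going back to the centre and then toward the base, before concluding.

Request:
carry_out(
  deltas=[
    [0,-1.6,0,0,0,0,0],
    [0,-1.6,0,0,0,0,0],
    [0,0,0.3,0,0,0,0],
    [1.2,0,0,0,0,0,0],
    [1.2,0,0,0,0,0,0],
    [1.2,0,0,0,0,0,0],
    [1.2,0,0,0,0,0,0],
    [0,0,0,0,0,0,0],
  ],
)

```text
time: 7.37
tool_pos: [0.4698, -0.3855, 0.0118]
tool_rot: [3.14, -0.001, 3.14]
contact_force: [0.6, 0.7, -1.0]
opening: 0.0005
grip_force: 0.0
```

```bash
python3 g.py
```

```text
green 346 [ 0.4526 -0.4079  0.0018] [ 0.5068 -0.3543  0.0418] ring [ 0.4526 -0.4079  0.0361] [ 0.5053 -0.3554  0.0418]
[ 0.47103595 -0.38571358  0.01204471] 0.0005849795964535196 0.0 [-0.25244468  0.56041018  0.35053995]
```

Now it did move with the fingers, by 44 mm toward -x. So contact exists, at least in this direction. Repeating the sideways (y) sweep will tell whether it's directional.

Request:
carry_out(
  deltas=[
    [0,0,0,0,0,0,0],
    [0,1,0,0,0,0,0],
    [0,1,0,0,0,0,0],
    [0,1,0,0,0,0,0],
    [0,1,0,0,0,0,0],
    [0,0,0,0,0,0,0],
    [0,0,0,0,0,0,0],
    [0,0,0,0,0,0,0],
  ],
)

```text
time: 8.08
tool_pos: [0.4722, -0.346, 0.0123]
tool_rot: [-3.141, 0.001, -3.141]
contact_force: [-0.2, 0.4, 3.1]
opening: 0.0007
grip_force: 1.5
```

```bash
python3 g.py
```

```text
green 311 [ 0.4553 -0.3878  0.0043] [ 0.5045 -0.3341  0.0638] ring [ 0.4558 -0.3873  0.036 ] [ 0.5045 -0.337   0.0439]
[ 0.47213925 -0.34628931  0.01231996] 0.0005002714510998365 1.699378106950462 [0.2789894  0.23087292 4.06950248]
```

Contact now works in y as well (roll dragged 20 mm), so the earlier pass-through wasn't directional. I unload and withdraw upward, then look again.

Request:
carry_out(
  deltas=[
    [0,-0.8,0,0,0,0,0],
    [0,-0.6,0,0,0,0,0],
    [0,0,-0.5,0,0,0,0],
    [0,0,-1.5,0,0,0,0],
    [0,0,-3,0,0,0,0],
    [0,0,-3,0,0,0,0],
    [0,0,-3,0,0,0,1],
    [0,0,0,0,0,0,1],
  ],
)

```text
time: 8.8
tool_pos: [0.4738, -0.3626, 0.1281]
tool_rot: [-3.135, 0.007, 3.141]
contact_force: [1.0, -1.1, 0.7]
opening: 0.0096
grip_force: 0.0
```

```bash
cat > w.py <<'E'
from h import *
import sys
c=cams.read_camera("wrist");W=wcloud(c);H=cv2.cvtColor(c["image"],cv2.COLOR_BGR2HSV)
s=robot.observe();print(s["tool_pos"].round(4),s["opening"],s["grip_force"])
q=(H[...,0]>50)&(H[...,0]<85)&(H[...,1]>120)&(c["depth"]>0)
P=W[q&(abs(W[...,:2]-s["tool_pos"][:2]).max(-1)<.1)];T=P[abs(P[:,2]-.04)<.004]
print(len(P),P.max(0),len(T),T.min(0).round(4),T.max(0).round(4),cv2.minEnclosingCircle(T[:,:2].astype(np.float32)))
if len(sys.argv)>1: cv2.imwrite(sys.argv[1],c["image"])
E
python3 w.py pics/w5.png
```

```text
[ 0.4729 -0.3617  0.1253] 0.013030785297955727 0.0
1416 [ 0.50071871 -0.3556293   0.04112187] 1185 [ 0.4467 -0.4088  0.036 ] [ 0.5007 -0.3556  0.0411] ((0.4733499586582184, -0.3822910487651825), 0.027638209983706474)
```

View pics/w5.png

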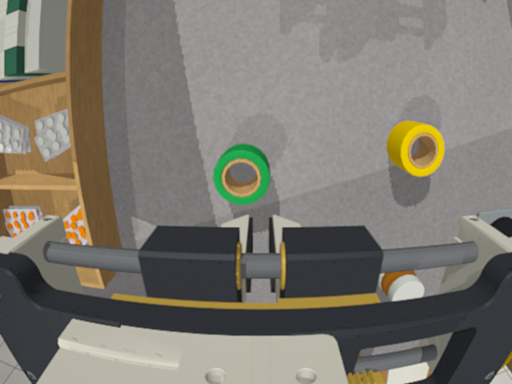

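The roll stands upright at (0.474,-0.383), with nothing near it; pixel (242,174). I retry the grasp there.

Request:
carry_out(
  deltas=[
    [0,-1.1,0,0,0,0,1],
    [0,-1,0,0,0,0,1],
    [0,0,0,0,0,0,1],
    [0,0,0,0,0,0,1],
    [0,0,2,0,0,0,1],
    [0,0,2,0,0,0,1],
    [0,0,0,0,0,0,1],
    [0,0,0,0,0,0,1],
  ],
)

```text
time: 9.52
tool_pos: [0.4709, -0.3803, 0.0807]
tool_rot: [3.139, -0.003, 3.141]
contact_force: [-0.2, 0.8, 1.6]
opening: 0.0666
grip_force: 0.0
```

Request:
carry_out(
  deltas=[
    [0,0,2.5,0,0,0,1],
    [0,0,2.5,0,0,0,1],
    [0,0,1.5,0,0,0,1],
    [0,0,0.5,0,0,0,1],
    [0,0,0,0,0,0,1],
    [0,0,0,0,0,0,0.8],
    [0,0,0,0,0,0,0.7],
    [0,0,0,0,0,0,0.6],
  ],
)

```text
time: 10.18
tool_pos: [0.4724, -0.3819, 0.0136]
tool_rot: [-3.14, 0.002, 3.141]
contact_force: [-0.3, -1.2, -0.4]
opening: 0.0764
grip_force: 0.0
```

Request:
carry_out(
  deltas=[
    [0,0,0,0,0,0,0.55],
    [0,0,0,0,0,0,0.5],
    [0,0,0,0,0,0,0.5],
    [0,0,0,0,0,0,0.5],
    [0,0,0,0,0,0,0.5],
    [0,0,0,0,0,0,0.5],
    [0,0,0,0,0,0,0.5],
    [0,0,0,0,0,0,0.5],
  ],
  force=20,
)

```text
time: 10.85
tool_pos: [0.472, -0.3813, 0.0127]
tool_rot: [-3.141, 0.001, 3.141]
contact_force: [0.2, 0.9, 5.7]
opening: 0.0461
grip_force: 2.8
```

Request:
carry_out(
  deltas=[
    [0,0,0,0,0,0,0.46],
    [0,0,0,0,0,0,0.43],
    [0,0,0,0,0,0,0.4],
    [0,0,0,0,0,0,0.4],
    [0,0,0,0,0,0,0.4],
    [0,0,0,0,0,0,0.4],
    [0,0,0,0,0,0,0.4],
    [0,0,0,0,0,0,0.4],
  ],
)

```text
time: 11.52
tool_pos: [0.472, -0.3812, 0.0127]
tool_rot: [-3.141, 0.001, 3.141]
contact_force: [-0.2, 0.3, 5.5]
opening: 0.0371
grip_force: 2.8
```

```bash
python3 g.py; python3 w.py pics/w6.png; python3 -c "
import cv2
b=__import__('h').cams.read_camera('scene')['image'];a=cv2.imread('pics/w6.png')
cv2.imwrite('pics/w6.png',__import__('numpy').hstack([cv2.resize(a[130:310,170:350],(400,400)),cv2.resize(b[150:240,30:120],(400,400))]))"
```

```text
green 325 [ 4.548e-01 -4.063e-01 -2.000e-04] [ 0.5052 -0.3541  0.0422] ring [ 0.4548 -0.4063  0.0361] [ 0.5048 -0.3549  0.0422]
[ 0.4720361  -0.3812472   0.01268467] 0.03685095167848193 2.838409265730366 [-0.1403656   0.86038137  5.72451866]
[ 0.472  -0.3812  0.0127] 0.03685102481851958 2.8378372377827965
2392 [ 0.48643696 -0.35906027  0.05231559] 1429 [ 0.4455 -0.4074  0.036 ] [ 0.4864 -0.3591  0.0438] ((0.4691968262195587, -0.3828892409801483), 0.025759801268577576)
```

View pics/w6.png

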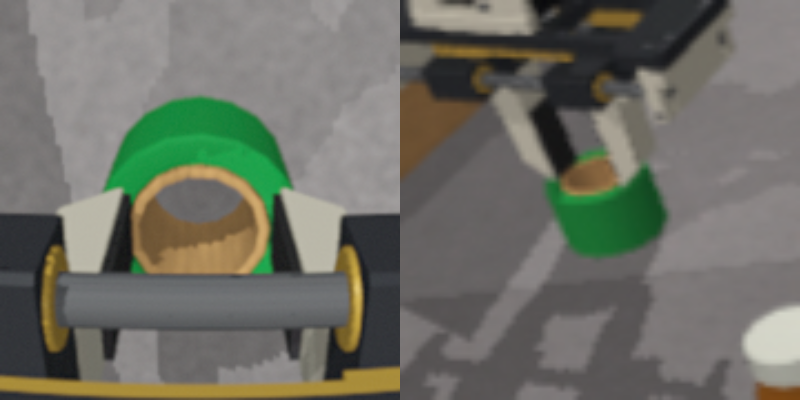

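The 5.7 N upward force and equal pad readings appear only when the tips are at about z = 5 mm; above that the fingers pass through the visible wall. So the roll seems tangible only near its foot. I'll regrasp with the tips just off the table.

Request:
carry_out(
  deltas=[
    [0,0,-0.8,0,0,0,1],
    [0,0,-0.5,0,0,0,1],
    [0,0,0,0,0,0,1],
    [0,0,0,0,0,0,1],
    [0,0,0,0,0,0,1],
    [0,0,0,0,0,0,1],
    [0,0,0,0,0,0,1],
    [0,0,0,0,0,0,1],
  ],
)

```text
time: 12.33
tool_pos: [0.4715, -0.381, 0.0248]
tool_rot: [3.141, -0.0, 3.141]
contact_force: [0.5, 0.0, -0.8]
opening: 0.0853
grip_force: 0.0
```

```bash
python3 w.py; python3 g.py
```

```text
[ 0.4715 -0.381   0.0248] 0.08873421375552801 0.0
3125 [ 0.49359131 -0.35582899  0.04070672] 2352 [ 0.4457 -0.4103  0.036 ] [ 0.4936 -0.3558  0.0407] ((0.47307276725769043, -0.3828394114971161), 0.027903644368052483)
green 362 [ 0.412  -0.4076 -0.0021] [ 0.5055 -0.3539  0.0419] ring [ 0.4519 -0.4076  0.0364] [ 0.5055 -0.3559  0.0419]
[ 0.47155539 -0.381057    0.0248891 ] 0.09055840671157651 0.0 [ 0.18121777  0.47232759 -0.10295656]
```

Request:
carry_out(
  deltas=[
    [-0.3,-0.1,0.7,0,0,0,1],
    [0,0,0.5,0,0,0,1],
    [0,0,0.34,0,0,0,1],
    [0,0,0,0,0,0,1],
    [0,0,0,0,0,0,0.8],
    [0,0,0,0,0,0,0.7],
    [0,0,0,0,0,0,0.65],
    [0,0,0,0,0,0,0.65],
  ],
)

```text
time: 13.1
tool_pos: [0.4748, -0.3823, 0.0099]
tool_rot: [-3.141, 0.0, 3.141]
contact_force: [-0.2, 0.0, 0.3]
opening: 0.0695
grip_force: 0.0
```

Request:
carry_out(
  deltas=[
    [0,0,0,0,0,0,0.6],
    [0,0,0,0,0,0,0.55],
    [0,0,0,0,0,0,0.5],
    [0,0,0,0,0,0,0.5],
    [0,0,0,0,0,0,0.5],
    [0,0,0,0,0,0,0.5],
    [0,0,0,0,0,0,0.5],
    [0,0,0,0,0,0,0.5],
  ],
  force=15,
)

```text
time: 13.77
tool_pos: [0.4747, -0.3821, 0.0098]
tool_rot: [-3.142, 0.0, 3.141]
contact_force: [0.6, -0.1, 2.3]
opening: 0.0543
grip_force: 15.0
```

Gripped: opening 54 mm at the full 15 N. Lifting.

Request:
carry_out(
  deltas=[
    [0,0,0,0,0,0,0.5],
    [0,0,-0.5,0,0,0,0.5],
    [0,0,-1,0,0,0,0.5],
    [0,0,-2,0,0,0,0.5],
    [0,0,-2.5,0,0,0,0.5],
    [0,0,-2.5,0,0,0,0.5],
    [0,0,-1,0,0,0,0.5],
    [0,0,0,0,0,0,0.5],
  ],
  force=20,
)

```text
time: 14.43
tool_pos: [0.4759, -0.3835, 0.108]
tool_rot: [-3.137, 0.004, 3.141]
contact_force: [0.9, -0.3, -0.7]
opening: 0.0542
grip_force: 20.0
```

```bash
python3 - <<'E'
from h import *
c=cams.read_camera("wrist");W=wcloud(c);b=cams.read_camera("scene");V=cloud(b)
for C,X in((c,W),(b,V)):
    H=cv2.cvtColor(C["image"],cv2.COLOR_BGR2HSV)
    q=(H[...,0]>50)&(H[...,0]<85)&(H[...,1]>120)&(C["depth"]>0)&(abs(X[...,:2]-[.474,-.382]).max(-1)<.1)
    P=X[q];print(len(P),np.percentile(P,[1,50,99],axis=0).round(4).tolist())
print({k:robot.observe()[k] for k in("tool_pos","opening","grip_force","contact_force")})
cv2.imwrite("pics/w7.png",np.hstack([cv2.resize(c["image"][120:310,150:350],(400,380)),cv2.resize(b["image"][140:240,20:125],(400,380))]))
E
```

```text
3407 [[0.447, -0.4105, 0.1044], [0.4562, -0.3842, 0.1366], [0.4879, -0.3575, 0.1384]]
399 [[0.4567, -0.4101, 0.0985], [0.4959, -0.3697, 0.1201], [0.5054, -0.3559, 0.1369]]
{'tool_pos': array([ 0.47434355, -0.38183296,  0.10418811]), 'opening': 0.05420286980383158, 'grip_force': 19.99982412904501, 'contact_force': array([-0.60426955, -0.31411135, -1.47400194])}
```

View pics/w7.png

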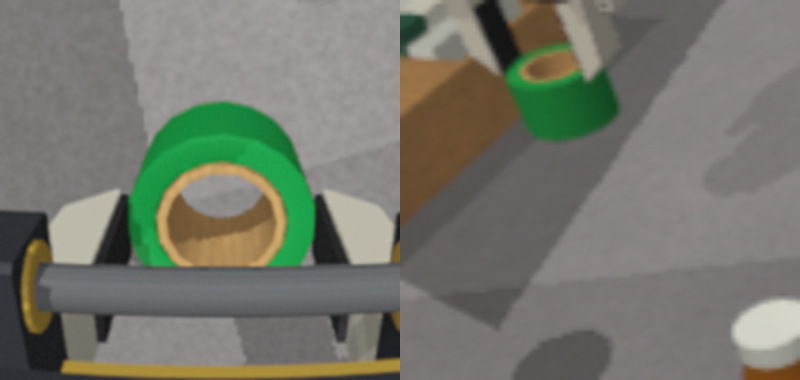

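Lifted upright and held. Carrying it to just above the spindle, with extra height.

Request:
carry_out(
  deltas=[
    [0,0,-2,0,0,0,0.5],
    [-1,2,-1,0,0,0,0.5],
    [-1.2,3.5,0,0,0,0,0.5],
    [-1.2,3.5,0,0,0,0,0.5],
    [-1.2,3.5,0,0,0,0,0.5],
    [-1.2,3.5,0,0,0,0,0.5],
    [-1.2,3.5,0,0,0,0,0.5],
    [-1.2,3.5,0,0,0,0,0.5],
  ],
)

```text
time: 15.2
tool_pos: [0.5559, -0.15, 0.1326]
tool_rot: [3.14, -0.003, 3.141]
contact_force: [0.7, -0.6, -1.1]
opening: 0.0539
grip_force: 20.0
```

Request:
carry_out(
  deltas=[
    [-1,3.5,0,0,0,0,0.5],
    [-1,3.5,0,0,0,0,0.5],
    [-0.8,3,0,0,0,0,0.5],
    [-0.4,2.7,0,0,0,0,0.5],
    [0,1.5,0,0,0,0,0.5],
    [0,0,0,0,0,0,0.5],
    [0,0,0,0,0,0,0.5],
    [0,0,0,0,0,0,0.5],
  ],
)

```text
time: 15.87
tool_pos: [0.5881, -0.0107, 0.1334]
tool_rot: [-3.142, -0.002, 3.141]
contact_force: [-0.2, -0.3, -1.1]
opening: 0.0539
grip_force: 20.0
```

```bash
cat > p.py <<'E'
from h import *
s=robot.observe();print({k:np.round(s[k],4) for k in("tool_pos","tool_rot","opening","grip_force","contact_force")})
for n in("wrist","top","scene"):
    c=cams.read_camera(n);X=wcloud(c) if n=="wrist" else cloud(c)
    H=cv2.cvtColor(c["image"],cv2.COLOR_BGR2HSV);ok=(c["depth"]>0)&(abs(X[...,:2]-[.586,-.005]).max(-1)<.09)
    g=ok&(H[...,0]>50)&(H[...,0]<85)&(H[...,1]>120)
    if g.sum(): 
        P=X[g];zt=np.percentile(P[:,2],97);T=P[abs(P[:,2]-zt)<.004]
        print(n,"green n",len(P),"z",np.percentile(P[:,2],[1,99]).round(4),"top circ",np.round(cv2.minEnclosingCircle(T[:,:2].astype(np.float32))[0],4),T.min(0).round(4),T.max(0).round(4))
    d=X[ok&(H[...,2]<70)&(abs(X[...,2]-.015)<.004)]
    if len(d)>30: print(n,"platter",len(d),cv2.minEnclosingCircle(d[:,:2].astype(np.float32)),np.percentile(d,[1,99],axis=0).round(4).tolist())
E
python3 p.py
```

```text
{'tool_pos': array([ 0.5881, -0.0107,  0.1334]), 'tool_rot': array([-3.1416e+00, -2.2000e-03,  3.1412e+00]), 'opening': np.float64(0.0539), 'grip_force': np.float64(19.9998), 'contact_force': array([-0.1785, -0.3244, -1.1016])}
wrist green n 3507 z [0.1253 0.1641] top circ [ 0.586  -0.0114] [ 0.559  -0.0385  0.1596] [0.6012 0.0156 0.1668]
wrist platter 3319 ((0.5841586589813232, -0.005206075496971607), 0.04456360638141632) [[0.5415, -0.0474, 0.0123], [0.6045, 0.0366, 0.0157]]
scene green n 533 z [0.1277 0.1689] top circ [ 0.5908 -0.0123] [ 0.563  -0.0397  0.1614] [0.6178 0.0139 0.1673]
scene platter 795 ((0.5868759155273438, -0.005502165760844946), 0.045806292444467545) [[0.5454, -0.046, 0.0117], [0.6303, 0.0364, 0.0171]]
```

Request:
carry_out(
  deltas=[
    [0.3,0.6,0,0,0,0,0.5],
    [0,0,1.5,0,0,0,0.5],
    [0,0,1.5,0,0,0,0.5],
    [0,0,1,0,0,0,0.5],
    [0,0,0,0,0,0,0.5],
    [0,0,0,0,0,0,0.5],
    [0,0,0,0,0,0,0.5],
    [0,0,0,0,0,0,0.5],
  ],
)

```text
time: 16.68
tool_pos: [0.5863, -0.0043, 0.0957]
tool_rot: [-3.141, 0.002, 3.141]
contact_force: [-0.2, -0.5, -1.4]
opening: 0.0541
grip_force: 20.0
```

```bash
python3 p.py
```

```text
{'tool_pos': array([ 0.5863, -0.0043,  0.0957]), 'tool_rot': array([-3.1415e+00,  1.7000e-03,  3.1413e+00]), 'opening': np.float64(0.0541), 'grip_force': np.float64(19.9998), 'contact_force': array([-0.1545, -0.506 , -1.4355])}
wrist green n 3563 z [0.015  0.1261] top circ [ 0.5842 -0.0049] [ 0.5571 -0.0321  0.1218] [0.5994 0.0223 0.1284]
wrist platter 4093 ((0.5842635035514832, -0.005203897599130869), 0.04488338530063629) [[0.5411, -0.0472, 0.0125], [0.6266, 0.0365, 0.0156]]
scene green n 493 z [0.0902 0.1317] top circ [ 0.5874 -0.0049] [ 0.5594 -0.0329  0.123 ] [0.6158 0.021  0.1288]
scene platter 796 ((0.5867844223976135, -0.0054730940610170364), 0.04567067697644234) [[0.5455, -0.0459, 0.0118], [0.631, 0.0369, 0.0173]]
```

Centred to within 1 mm. Lowering onto the platter.

Request:
carry_out(
  deltas=[
    [0,0,1,0,0,0,0.5],
    [0,0,1.5,0,0,0,0.5],
    [0,0,1.5,0,0,0,0.5],
    [0,0,1.5,0,0,0,0.5],
    [0,0,1,0,0,0,0.5],
    [0,0,0.4,0,0,0,0.5],
    [0,0,0,0,0,0,0.5],
    [0,0,0,0,0,0,0.5],
  ],
)

```text
time: 17.5
tool_pos: [0.586, -0.0042, 0.0258]
tool_rot: [3.142, 0.0, 3.141]
contact_force: [0.3, -0.0, -1.8]
opening: 0.0542
grip_force: 20.0
```

```bash
python3 p.py
```

```text
{'tool_pos': array([ 0.586 , -0.0042,  0.0258]), 'tool_rot': array([3.1416e+00, 5.0000e-04, 3.1414e+00]), 'opening': np.float64(0.0542), 'grip_force': np.float64(19.9998), 'contact_force': array([ 0.2822, -0.0091, -1.8249])}
wrist green n 3635 z [0.014  0.0564] top circ [ 0.5846 -0.0049] [ 0.5565 -0.032   0.0521] [0.599  0.0224 0.0586]
wrist platter 4323 ((0.5839361548423767, -0.005235958844423294), 0.04453577473759651) [[0.5409, -0.0479, 0.0124], [0.5924, 0.0372, 0.0155]]
scene green n 464 z [0.0153 0.0614] top circ [ 0.5873 -0.0047] [ 0.5595 -0.0328  0.0537] [0.6153 0.0221 0.0585]
scene platter 445 ((0.587920069694519, -0.004989576525986195), 0.04519755393266678) [[0.5561, -0.0469, 0.0113], [0.631, 0.0372, 0.0173]]
```

Roll top ≈56 mm, so its underside is about 1 mm above the platter. A last 1 mm down, then release and rise.

Request:
carry_out(
  deltas=[
    [0,0,0.1,0,0,0,0.5],
    [0,0,0,0,0,0,0.5],
    [0,0,0,0,0,0,0.65],
    [0,0,0,0,0,0,0.75],
    [0,0,0,0,0,0,0.85],
    [0,0,0,0,0,0,1],
    [0,0,0,0,0,0,1],
    [0,0,0,0,0,0,1],
  ],
)

```text
time: 18.32
tool_pos: [0.5858, -0.0041, 0.0248]
tool_rot: [3.142, 0.0, 3.141]
contact_force: [0.0, -0.1, 0.4]
opening: 0.0882
grip_force: 0.0
```

Request:
carry_out(
  deltas=[
    [0,0,0,0,0,0,1],
    [0,0,-1,0,0,0,1],
    [0,0,-3,0,0,0,1],
    [0,0,-4,0,0,0,1],
    [0,0,-4,0,0,0,1],
    [0.5,3.5,0,0,0,0,1],
    [0.5,3.9,0,0,0,0,1],
    [0.5,3.9,0,0,0,0,1],
  ],
)

```text
time: 18.98
tool_pos: [0.571, 0.1095, 0.1467]
tool_rot: [3.141, 0.003, 3.139]
contact_force: [1.0, -0.9, -0.1]
opening: 0.0919
grip_force: 0.0
```

```bash
python3 p.py
```

```text
{'tool_pos': array([0.571 , 0.1095, 0.1467]), 'tool_rot': array([3.1412e+00, 2.8000e-03, 3.1391e+00]), 'opening': np.float64(0.0919), 'grip_force': np.float64(0.0), 'contact_force': array([ 0.956 , -0.8525, -0.0845])}
wrist green n 1584 z [0.013  0.0552] top circ [ 0.5843 -0.0035] [ 0.5567 -0.0283  0.0509] [0.6108 0.0232 0.0559]
wrist platter 1682 ((0.5840448141098022, -0.003726445371285081), 0.044812534004449844) [[0.5406, -0.0421, 0.0117], [0.6254, 0.0388, 0.0157]]
top green n 171 z [0.0158 0.059 ] top circ [ 0.5848 -0.0056] [ 0.5578 -0.0325  0.0541] [0.6112 0.0054 0.0595]
top platter 191 ((0.5843230485916138, -0.005936143454164267), 0.04486580193042755) [[0.5408, -0.0453, 0.0118], [0.6279, 0.0035, 0.0187]]
scene green n 481 z [0.0146 0.0565] top circ [ 0.5879 -0.0053] [ 0.5602 -0.0302  0.0519] [0.6153 0.0218 0.0581]
scene platter 449 ((0.5872414112091064, -0.004712950903922319), 0.04559994116425514) [[0.5508, -0.0472, 0.0115], [0.6313, 0.0373, 0.0173]]
```

The roll is seated flat (top ≈55 mm in all views, centred). Next the cap at about (0.530,0.345).

Request:
carry_out(
  deltas=[
    [0.6,3.5,0,0,0,0,1],
    [0.6,3.5,0,0,0,0,1],
    [0.6,3.5,0,0,0,0,1],
    [0.6,3.5,0,0,0,0,1],
    [0.6,3.5,0,0,0,0,1],
    [0.5,3.0,0,0,0,0,1],
    [0,1.8,1,0,0,0,1],
    [0,0,1.5,0,0,0,1],
  ],
)

```text
time: 19.8
tool_pos: [0.5367, 0.335, 0.1213]
tool_rot: [3.139, 0.004, -3.139]
contact_force: [-1.5, -0.0, -0.3]
opening: 0.0915
grip_force: 0.0
```

```bash
cat > o.py <<'E'
from h import *
s=robot.observe();print({k:np.round(s[k],4) for k in("tool_pos","tool_rot","opening","grip_force","contact_force")})
for n in("wrist","top","scene"):
    c=cams.read_camera(n);X=wcloud(c) if n=="wrist" else cloud(c)
    H=cv2.cvtColor(c["image"],cv2.COLOR_BGR2HSV);z=X[...,2]
    q=((c["depth"]>0)&(H[...,0]>3)&(H[...,0]<17)&(H[...,1]>170)&(z>.003)).astype(np.uint8)
    N,L,S,_=cv2.connectedComponentsWithStats(q)
    for i in range(1,N):
        P=X[L==i]; m=P.mean(0)
        if len(P)<60 or np.hypot(*(m[:2]-s["tool_pos"][:2]))>.09: continue
        zt=np.percentile(P[:,2],95)
        T=P[abs(P[:,2]-zt)<.004];F=P[abs(P[:,2]-zt+.034)<.004]
        f=lambda Q:[np.round(cv2.minEnclosingCircle(Q[:,:2].astype(np.float32))[0],4),round(cv2.minEnclosingCircle(Q[:,:2].astype(np.float32))[1],4)] if len(Q)>5 else None
        print(n,len(P),"ztop",round(zt,4),"zlow",P[:,2].min().round(4),"hub",f(T),"flange",f(F))
E
python3 o.py
```

```text
{'tool_pos': array([0.5367, 0.335 , 0.1213]), 'tool_rot': array([ 3.1389,  0.004 , -3.1392]), 'opening': np.float64(0.0915), 'grip_force': np.float64(0.0), 'contact_force': array([-1.4961, -0.0446, -0.341 ])}
wrist 2398 ztop 0.0418 zlow 0.0031 hub [array([0.5262, 0.3458]), 0.019] flange [array([0.526 , 0.3454]), 0.0293]
top 76 ztop 0.4979 zlow 0.0031 hub None flange None
scene 551 ztop 0.0427 zlow 0.0032 hub [array([0.529 , 0.3439]), 0.0195] flange [array([0.5305, 0.344 ]), 0.0299]
```

Request:
carry_out(
  deltas=[
    [0.8,1.0,1.5,0,0,0,1],
    [0,0,2.5,0,0,0,1],
    [0,0,2.5,0,0,0,1],
    [0,0,2,0,0,0,1],
    [0,0,1,0,0,0,0.85],
    [0,0,0,0,0,0,0.7],
    [0,0,0,0,0,0,0.55],
    [0,0,0,0,0,0,0.48],
  ],
)

```text
time: 20.62
tool_pos: [0.5292, 0.3419, 0.0266]
tool_rot: [3.14, 0.003, 3.141]
contact_force: [-0.5, -0.3, 0.2]
opening: 0.0698
grip_force: 0.0
```

Request:
carry_out(
  deltas=[
    [0,0,0,0,0,0,0.44],
    [0,0,0,0,0,0,0.4],
    [0,0,0,0,0,0,0.36],
    [0,0,0,0,0,0,0.36],
    [0,0,0,0,0,0,0.36],
    [0,0,0,0,0,0,0.36],
    [0,0,0,0,0,0,0.36],
    [0,0,0,0,0,0,0.36],
  ],
)

```text
time: 21.28
tool_pos: [0.5278, 0.3419, 0.0247]
tool_rot: [3.142, -0.0, 3.141]
contact_force: [-0.1, -0.4, -0.5]
opening: 0.0332
grip_force: 0.0
```

The same here: the fingers pass through the hub. So, as with the roll, I'll grip low, on the flange (60 mm).

Request:
carry_out(
  deltas=[
    [0,0.2,0,0,0,0,1],
    [0,0,0,0,0,0,1],
    [0,0,0,0,0,0,1],
    [0,0,0,0,0,0,1],
    [0,0,0,0,0,0,1],
    [0,0,0,0,0,0,1],
    [0,0,0,0,0,0,1],
    [0,0,0,0,0,0,1],
  ],
)

```text
time: 21.95
tool_pos: [0.5278, 0.3439, 0.0248]
tool_rot: [3.141, 0.0, 3.141]
contact_force: [0.6, -0.0, -0.8]
opening: 0.0822
grip_force: 0.0
```

```bash
python3 o.py
```

```text
{'tool_pos': array([0.5278, 0.3439, 0.0248]), 'tool_rot': array([3.1415e+00, 1.0000e-04, 3.1414e+00]), 'opening': np.float64(0.0822), 'grip_force': np.float64(0.0), 'contact_force': array([ 0.5964, -0.0295, -0.7575])}
wrist 4833 ztop 0.0418 zlow 0.0038 hub [array([0.5259, 0.3458]), 0.019] flange [array([0.5257, 0.3455]), 0.0295]
scene 549 ztop 0.0426 zlow 0.0035 hub [array([0.5295, 0.3444]), 0.0199] flange [array([0.5309, 0.3432]), 0.0301]
```

Request:
carry_out(
  deltas=[
    [0,0.1,0.7,0,0,0,1],
    [0,0,0.5,0,0,0,1],
    [0,0,0.28,0,0,0,1],
    [0,0,0,0,0,0,1],
    [0,0,0,0,0,0,0.8],
    [0,0,0,0,0,0,0.7],
    [0,0,0,0,0,0,0.65],
    [0,0,0,0,0,0,0.6],
  ],
  force=15,
)

```text
time: 22.77
tool_pos: [0.528, 0.345, 0.0102]
tool_rot: [3.141, 0.001, 3.141]
contact_force: [-0.4, 0.1, -0.7]
opening: 0.0695
grip_force: 0.0
```

Request:
carry_out(
  deltas=[
    [0,0,0,0,0,0,0.57],
    [0,0,0,0,0,0,0.55],
    [0,0,0,0,0,0,0.55],
    [0,0,0,0,0,0,0.55],
    [0,0,0,0,0,0,0.55],
    [0,0,0,0,0,0,0.55],
    [0,0,0,0,0,0,0.55],
    [0,0,0,0,0,0,0.55],
  ],
)

```text
time: 23.43
tool_pos: [0.5278, 0.3449, 0.0099]
tool_rot: [3.142, 0.0, 3.141]
contact_force: [0.4, -1.2, -0.1]
opening: 0.0507
grip_force: 0.0
```

Request:
carry_out(
  deltas=[
    [0,0,0,0,0,0,0.5],
    [0,0,0,0,0,0,0.4],
    [0,0,0,0,0,0,0.3],
    [0,0,0,0,0,0,0.2],
    [0,0,0,0,0,0,0.1],
    [0,0,0,0,0,0,0.1],
    [0,0,0,0,0,0,0.1],
    [0,0,0,0,0,0,0.1],
  ],
)

```text
time: 24.1
tool_pos: [0.5278, 0.3449, 0.01]
tool_rot: [3.141, 0.0, 3.141]
contact_force: [-1.5, 0.2, 1.1]
opening: 0.0372
grip_force: 15.0
```

```bash
python3 o.py
```

```text
{'tool_pos': array([0.5278, 0.3449, 0.01  ]), 'tool_rot': array([3.1415e+00, 1.0000e-04, 3.1414e+00]), 'opening': np.float64(0.0372), 'grip_force': np.float64(14.9999), 'contact_force': array([-1.4882,  0.2463,  1.0894])}
wrist 206 ztop 0.008 zlow 0.0049 hub [array([0.4294, 0.3494]), 0.0261] flange None
wrist 3629 ztop 0.0417 zlow 0.003 hub [array([0.5241, 0.3438]), 0.02] flange [array([0.5234, 0.3448]), 0.0292]
scene 69 ztop 0.0121 zlow 0.0034 hub [array([0.439 , 0.3585]), 0.0179] flange None
scene 549 ztop 0.0427 zlow 0.0031 hub [array([0.53  , 0.3426]), 0.0199] flange [array([0.5306, 0.3439]), 0.0296]
```

Now gripped: 37.2 mm at 15 N, which is the hub diameter. This fits every observation so far: the effective pads start about 27 mm above the nominal tips, so they hold the top few mm of the hub. That also explains the roll, gripped near its top, with 5.7 N when pressing on its rim. Lifting the cap.

Request:
carry_out(
  deltas=[
    [0,0,0,0,0,0,0.1],
    [0,0,-0.5,0,0,0,0.1],
    [0,0,-1,0,0,0,0.1],
    [0,0,-2,0,0,0,0.1],
    [0,0,-3,0,0,0,0.1],
    [0,0,-3,0,0,0,0.1],
    [0,0,-2.5,0,0,0,0.1],
    [0,0,0,0,0,0,0.1],
  ],
  force=20,
)

```text
time: 24.92
tool_pos: [0.5307, 0.3464, 0.1373]
tool_rot: [3.136, 0.01, 3.141]
contact_force: [0.3, 0.3, 0.2]
opening: 0.0365
grip_force: 20.0
```

```bash
python3 o.py
```

```text
{'tool_pos': array([0.5307, 0.3464, 0.1373]), 'tool_rot': array([3.1365, 0.0103, 3.1415]), 'opening': np.float64(0.0365), 'grip_force': np.float64(19.9999), 'contact_force': array([0.3367, 0.2943, 0.2445])}
wrist 4203 ztop 0.1691 zlow 0.1305 hub [array([0.5278, 0.3452]), 0.0197] flange [array([0.5237, 0.3471]), 0.0285]
scene 953 ztop 0.1642 zlow 0.003 hub [array([0.5307, 0.344 ]), 0.0191] flange [array([0.5309, 0.3432]), 0.0303]
```

Held and upright. Carrying back to the spindle.

Request:
carry_out(
  deltas=[
    [-0.5,-2,0,0,0,0,0.1],
    [-0.7,-3.5,0,0,0,0,0.1],
    [-0.7,-3.5,0,0,0,0,0.1],
    [-0.7,-3.5,0,0,0,0,0.1],
    [-0.7,-3.5,0,0,0,0,0.1],
    [-0.7,-3.5,0,0,0,0,0.1],
    [-0.7,-3.5,0,0,0,0,0.1],
    [-0.6,-3.5,0,0,0,0,0.1],
  ],
)

```text
time: 25.73
tool_pos: [0.5799, 0.0781, 0.1284]
tool_rot: [3.142, -0.003, 3.141]
contact_force: [0.7, -0.3, -0.9]
opening: 0.0367
grip_force: 20.0
```

Request:
carry_out(
  deltas=[
    [-0.3,-3.5,0,0,0,0,0.1],
    [-0.2,-3,0,0,0,0,0.1],
    [0,-1.5,0,0,0,0,0.1],
    [0,-0.4,0,0,0,0,0.1],
    [0,0,0,0,0,0,0.1],
    [0,0,0,0,0,0,0.1],
    [0,0,0,0,0,0,0.1],
    [0,0,0,0,0,0,0.1],
  ],
)

```text
time: 26.4
tool_pos: [0.5856, -0.0027, 0.1297]
tool_rot: [3.141, -0.0, -3.14]
contact_force: [-0.4, -0.6, -0.9]
opening: 0.0366
grip_force: 20.0
```

```bash
python3 o.py; python3 p.py | grep -v tool
```

```text
{'tool_pos': array([ 0.5856, -0.0027,  0.1297]), 'tool_rot': array([ 3.1412e+00, -4.0000e-04, -3.1399e+00]), 'opening': np.float64(0.0366), 'grip_force': np.float64(20.0), 'contact_force': array([-0.3667, -0.592 , -0.9083])}
wrist 361 ztop 0.1612 zlow 0.1265 hub [array([0.5779, 0.0069]), 0.0145] flange [array([0.58  , 0.0116]), 0.0147]
wrist 230 ztop 0.1615 zlow 0.1257 hub [array([ 0.584 , -0.0166]), 0.0133] flange [array([ 0.5804, -0.0196]), 0.0128]
scene 624 ztop 0.1625 zlow 0.1215 hub [array([ 0.5888, -0.0036]), 0.0201] flange [array([ 0.5876, -0.003 ]), 0.0298]
wrist green n 917 z [0.0134 0.0553] top circ [ 0.5796 -0.0047] [ 0.5573 -0.0317  0.051 ] [0.5809 0.0224 0.0558]
wrist platter 1984 ((0.5837691426277161, -0.005112779792398214), 0.04453793913125992) [[0.541, -0.0479, 0.0124], [0.5979, 0.0373, 0.0157]]
scene green n 480 z [0.0155 0.0563] top circ [ 0.5876 -0.005 ] [ 0.5598 -0.0312  0.0521] [0.6153 0.0217 0.0574]
scene platter 449 ((0.5876869559288025, -0.004817782901227474), 0.04557507485151291) [[0.5513, -0.0465, 0.0112], [0.6312, 0.037, 0.0172]]
```

The cap sits 1.7 mm off in y and is good in x. I correct that and lower it, stopping just above the roll.

Request:
carry_out(
  deltas=[
    [0,-0.17,0,0,0,0,0.1],
    [0,0,1,0,0,0,0.1],
    [0,0,1.3,0,0,0,0.1],
    [0,0,1.3,0,0,0,0.1],
    [0,0,1.3,0,0,0,0.1],
    [0,0,1,0,0,0,0.1],
    [0,0,0.3,0,0,0,0.1],
    [0,0,0,0,0,0,0.1],
  ],
)

```text
time: 27.37
tool_pos: [0.585, -0.0058, 0.0667]
tool_rot: [3.141, -0.002, 3.141]
contact_force: [0.4, -1.2, 0.3]
opening: 0.0367
grip_force: 20.0
```

```bash
python3 o.py; python3 p.py | grep scene
```

```text
{'tool_pos': array([ 0.585 , -0.0058,  0.0667]), 'tool_rot': array([ 3.1412e+00, -2.1000e-03,  3.1413e+00]), 'opening': np.float64(0.0367), 'grip_force': np.float64(19.9999), 'contact_force': array([ 0.383 , -1.2183,  0.3204])}
wrist 62 ztop 0.0637 zlow 0.013 hub [array([ 0.5727, -0.0301]), 0.0135] flange None
wrist 304 ztop 0.0982 zlow 0.0623 hub [array([0.5777, 0.0046]), 0.0142] flange [array([0.5797, 0.0085]), 0.0147]
wrist 207 ztop 0.0986 zlow 0.0627 hub [array([ 0.583 , -0.0201]), 0.0123] flange [array([ 0.5813, -0.0244]), 0.0108]
scene 571 ztop 0.1009 zlow 0.0596 hub [array([ 0.5885, -0.0056]), 0.0199] flange [array([ 0.5886, -0.0067]), 0.0299]
scene green n 350 z [0.0149 0.0553] top circ [ 0.5977 -0.0009] [ 0.5881 -0.0237  0.0507] [0.6158 0.0221 0.0558]
scene platter 445 ((0.5884165167808533, -0.0040416293777525425), 0.04525206983089447) [[0.5525, -0.0469, 0.0115], [0.6314, 0.0376, 0.0173]]
```

Request:
carry_out(
  deltas=[
    [0,0.1,0.1,0,0,0,0.1],
    [0,0,0.1,0,0,0,0.1],
    [0,0,0,0,0,0,0.1],
    [0,0,0,0,0,0,0.1],
    [0,0,0,0,0,0,0.1],
    [0,0,0,0,0,0,0.1],
    [0,0,0,0,0,0,0.1],
    [0,0,0,0,0,0,0.1],
  ],
)

```text
time: 28.33
tool_pos: [0.5857, -0.0048, 0.0659]
tool_rot: [3.141, 0.0, 3.141]
contact_force: [-0.3, 0.7, -0.2]
opening: 0.0366
grip_force: 20.0
```

Request:
carry_out(
  deltas=[
    [0,0,0.1,0,0,0,0.1],
    [0,0,0,0,0,0,0.1],
    [0,0,0,0,0,0,0.1],
    [0,0,0,0,0,0,0.45],
    [0,0,0,0,0,0,0.6],
    [0,0,0,0,0,0,0.8],
    [0,0,0,0,0,0,1],
    [0,0,0,0,0,0,1],
  ],
)

```text
time: 29.0
tool_pos: [0.5857, -0.0048, 0.0649]
tool_rot: [3.141, 0.0, 3.141]
contact_force: [0.5, 0.4, -0.1]
opening: 0.0637
grip_force: 0.0
```

Request:
carry_out(
  deltas=[
    [0,0,0,0,0,0,1],
    [0,0,0,0,0,0,1],
    [0,0,-1,0,0,0,1],
    [0,0,-3,0,0,0,1],
    [0,0,-3,0,0,0,1],
    [2,0,-3,0,0,0,1],
    [4,0,0,0,0,0,1],
    [4,0,0,0,0,0,1],
  ],
)

```text
time: 29.67
tool_pos: [0.4863, -0.005, 0.1672]
tool_rot: [-3.141, 0.005, -3.142]
contact_force: [-0.5, 0.4, -0.2]
opening: 0.0917
grip_force: 0.0
```

```bash
python3 - <<'E'
from h import *
c=cams.read_camera("wrist");b=cams.read_camera("scene")
cv2.imwrite("pics/end.png",np.hstack([cv2.resize(c["image"],(400,300)),cv2.resize(b["image"][170:275,150:290],(400,300))]))
E
sed -i 's/>.09: continue/>.2: continue/' o.py; python3 o.py; python3 p.py
```

```text
{'tool_pos': array([ 0.4784, -0.0038,  0.1645]), 'tool_rot': array([ 3.1404, -0.0073,  3.1415]), 'opening': np.float64(0.0919), 'grip_force': np.float64(0.0), 'contact_force': array([-0.313 , -0.1164,  0.2236])}
wrist 67 ztop 0.2729 zlow 0.0612 hub [array([ 0.4553, -0.0098]), 0.0013] flange None
scene 584 ztop 0.0977 zlow 0.0566 hub [array([ 0.587, -0.005]), 0.0196] flange [array([ 0.5886, -0.005 ]), 0.0297]
{'tool_pos': array([ 0.4867, -0.005 ,  0.1661]), 'tool_rot': array([-3.1413e+00,  2.8000e-03,  3.1413e+00]), 'opening': np.float64(0.0922), 'grip_force': np.float64(0.0), 'contact_force': array([ 0.6726, -0.2391, -0.1209])}
wrist green n 504 z [0.0133 0.0479] top circ [ 0.5691 -0.0039] [ 0.5565 -0.027   0.0428] [0.5702 0.0193 0.049 ]
wrist platter 1437 ((0.5832479596138, -0.004984628409147263), 0.044734563678503036) [[0.5399, -0.0474, 0.012], [0.602, 0.0372, 0.0156]]
top green n 22 z [0.0149 0.0432] top circ [0.5612 0.005 ] [ 0.5583 -0.0014  0.0393] [0.5641 0.0113 0.0434]
scene green n 316 z [0.0142 0.0529] top circ [ 0.597  -0.0027] [ 0.589  -0.027   0.0477] [0.6158 0.0216 0.0544]
scene platter 451 ((0.5878874063491821, -0.0053741829469799995), 0.04510797560214996) [[0.5509, -0.047, 0.0117], [0.631, 0.0375, 0.018]]
```

View pics/end.png

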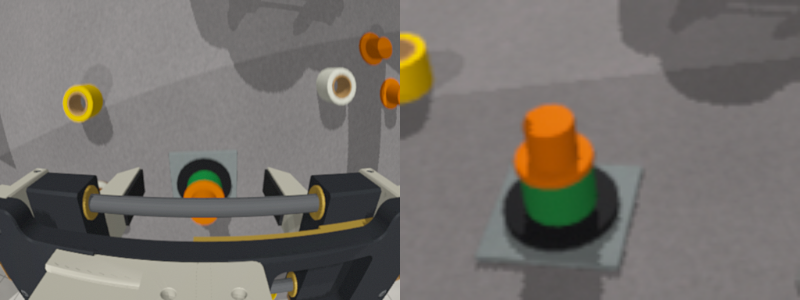

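The picture shows the green roll flat on the platter and the orange cap seated on it at about (550,160). The cap top is at 97.5 mm against 97 expected, centred, and the gripper is clear. Handing in.

```bash
python3 -c "
from cell import robot
print(robot.hand_in())"
```

```text
the job is handed in; nothing more can be done
None
```

The green roll lies flat on the platter and the right orange cap (the one farthest from the base) sits flat on top of it, both released; I handed the job in at about 30 s of the 58 s allowed, and the hand-in call returned no verdict.

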